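# Set and lock the dose knob of a titration dosing unit

### The arm

A 6-joint arm with a two-finger parallel gripper is mounted at the origin on the work surface. World frame = base frame: x ahead of the robot, y to its left, z up, the work surface at z = 0. Lengths are in m, angles in rad, forces in N, time in s.
With the tool pointing down it reaches from about 0.35 to 0.85 m from the base axis. Payload 8.1 kg.
Tool frame: the origin (TCP) lies between the finger pads; the fingertips stand 8 mm ahead of it and the grasp point (between the pads) lies 11 mm behind it; z points along the fingers, y is the direction in which the jaws open and shut (so a half turn about z gives the same grasp; the last joint's range is limited). The gripper opens to 93 mm and grips with 3 to 60 N. Pads are 15 mm wide; open, the fingers measure 128 mm over their backs; the gripper's body (75 mm by 188 mm) begins 65 mm behind the grasp point.
Start: joints at [-1.412, 0.13, 1.488, -0, 1.523, -0.085], TCP at [0.145, -0.582, 0.227] pointing down, gripper open.
Joint ranges: [-2.96, 2.96], [-0.89, 2.26], [0.02, 2.5], [-1.34, 4.48], [0, 2.73], [-2.66, 2.66]. Speed limits (rad/s): [2.39, 2.39, 2.79, 3.14, 3.14, 3.14].

### API

Orientations are given as [roll, pitch, yaw] about the fixed x, y, z axes, in that order (R = Rz(yaw) Ry(pitch) Rx(roll)).
In Python, from rig import sensors, imaging, ticket gives the robot as it stands. The module is installed in compiled form; this text tells all that it offers.
- The arm moves only by the tool carry_out, never from a script. Its argument "targets" is one flat list of numbers, 7 for each row, row after row: the opening, from 0 (shut) to 1 (fully open), then the shift along the tool's x, y, z in m, then the turn, a rotation vector about the tool's x, y, z in degrees. In form: [jaw, tx, ty, tz, wx, wy, wz, jaw, tx, ty, tz, wx, wy, wz, ...]. A call has 1 to 12 rows; each row shifts and turns the pose as measured when the row begins, along the tool's axes as they then stand; what a row does not reach is not made up. A row lasts 1/10 s, in which the tool goes at most 50 mm and 8.59 degrees, less where a joint would pass 70% of its speed; a pose out of reach is approached as far as the arm can. A call is refused whole if a number of a shift passes 0.05 or a number of a turn 8.59, either way. A call with a gripper value outside its range is refused whole. The fingers move at their own pace and stop on an object; "grip_force" is the grip in N (left out, the last holds). Time passes only in rows, so rows that do not move let the fingers close. It gives the time, the measured TCP pose, the force and the opening at its end, in the units of the state.
- sensors.get_state(): the state, without advancing time (a new reading comes with each control period).
- imaging.grab_frame(name): name is "scene" or "top"; returns (picture, depth): 480x640x3 uint8, red, green, blue; 480x640 float32, m along the optical axis (not along the pixel's ray), 0 where there is no reading.
- imaging.calibration(name): a dict with "intrinsics" (3x3 intrinsics, pixels), "distortion" ([k1, k2, p1, p2, k3] as OpenCV has them; the pictures are not rectified), "origin" and "orientation" of the camera in the world. Camera axes: x right, y down, z forward; pixel columns grow to the right and rows downward; lengths in m; the calibration is good to about 2 mm. A picture is of the moment at which its call begins. calibration takes no time and is no camera call.
- ticket.job_done(): hands the job in, once; it reports no verdict.
The state is a dict: "time": time; "joint_positions": joint angles; "qvel": joint speeds; "tau": joint torques, N m; "position": TCP position; "eef_rot": TCP orientation; "ft_force": force on the tool from outside, world axes, zero at the start; "moment": the same for the moment, N m; "finger_gap": opening from 0.0 (shut) to 1.0 (fully open).
Only numpy, scipy, OpenCV 4.12 (cv2) and the standard library are available. Lean on these libraries where they do the work, as an engineer would, in place of code of your own. Each camera call takes 0.05 s, during which the arm holds its last target.

### The job

On the dosing unit, turn the pointer knob until it points at the small set tab on the scale. Then, without disturbing that setting, turn the large lock ring under the knob clockwise until it is tight, to about 0.55 N m, but do not overtighten it, and let go. Leave the beaker, bottle and jar as they are.

Things in the scene. Friction and masses are not known exactly. Their poses are not given: they have to be found in the camera images.
- unit: Dosing unit: white block 130 x 150 x 55 mm fixed to the bench. Origin on the bench, under the vertical spindle axis that carries knob and lock ring. A short round amber cylinder, 140 mm high, stands 125 mm along its y. The round metal scale plate (radius 58 mm, top at 58 mm height) is centred on the spindle.
- knob_grip (a point): Black pointer knob on the spindle. Site on the axis, 121 mm above the bench; turns with the knob: x points along the pointer (pointed end, white line), z up. Grip bar 14 mm wide (across y), 14 mm to the blunt end, 22 mm to the point, 104 to 128 mm above the bench, on a disc of 20 mm radius. Light friction, 0.06 N m; stays where left.
- dose_knob (a joint): Turn of the knob, rad, growing clockwise as seen from above, stops at 0 and 2.4. Starts at 0.05 to 0.45; the tab lies 0.5 to 1.55 rad clockwise of there.
- tab_mark (a point): Set tab: small T-shaped dark steel tab, 16 mm long, 5 mm wide (9 mm at the outer end), 4 mm high, fixed on the scale plate. Site on its top, 50 mm from the spindle axis, 62 mm above the bench; x points away from the spindle. The knob is set when its pointer's direction passes over the tab, within 6 mm at the tab (0.12 rad).
- ring_grip (a point): Lock ring: round knurled dark steel ring, 64 mm diameter, 18 mm high (80 to 98 mm above the bench), on the spindle below the knob, turned separately. Site on the axis, 90 mm up; turns with the ring, z up. Grip it across from above in any direction, fingers either side of the knob (knob within 23 mm of the axis); 18 mm gap below it to the tab.
- lock_ring (a joint): Turn of the ring, rad, growing clockwise seen from above (tightening). Starts loose at 0.1 to 0.55; needs 0.04 N m until it takes hold of the clamp, unseen, somewhere at 0.65 to 1.4, different each time. From there it takes 0.44 N m at once and 1 N m more per further rad to keep it turning (a reading at standstill can be up to 0.1 N m lower). Stays where left.
- clamp_shoe (a joint): Travel (m) of the clamp shoe hidden in the unit: 0.0005 m per rad of ring travel since the ring took hold; 0 while loose. Tight is 0.000015 to 0.00016 (0.47 to 0.76 N m on the ring, best about 0.55); above 0.00018 (0.8 N m) is overtightened. Smaller than the measuring noise: go by the torque. It does not come back when the ring is let go or turned back.
- beaker: Glass beaker, 64 mm wide, 85 mm high, standing loose on the round white stirrer base (50 mm high) with a thin steel post; origin at its underside. Leave alone.
- amber_bottle: Amber bottle, 68 mm wide, 130 mm high, loose on the bench; origin at its underside. Leave alone.
- jar: White jar, 60 mm wide, 70 mm high, loose on the bench; origin at its underside. Leave alone.

How it is judged:
By the outcome, as a careful person would: the job done as asked, in the order asked, and still so for the second after the job is handed in, with the robot touching nothing.
It also fails if it takes over 64 s, if anything falls off the work surface, if the arm or the gripper's body presses on something with over 40 N, if the wrist force passes 120 N, or if a joint passes its speed limit or range.

## Working session

There is one attempt and no reset: what is moved stays moved. The work goes in short steps, Python scripts to look and compute and a tool call to move; the robot and the scene stay as the last step left them, time stands still between calls to the robot, and variables do not carry over. Pictures are saved under pics/ and viewed, and the job is handed in when it is done.

Besides the shell and the picture viewer there is one more tool, called after "Emit:" as name(argument=value, ...), one argument or row to a line, values as JSON. carry_out: Moves the arm, as the interface text tells. Its arguments: {"type":"object","properties":{"targets":{"type":"array","items":{"type":"number"}},"grip_force":{"type":"number"}},"required":["targets"]}

```bash
mkdir -p pics; cat > h.py <<'E'
import numpy as np,cv2
from rig import sensors,imaging,ticket
E
python3 - <<'E'
from h import *
s=sensors.get_state();print(s)
for n in("scene","top"):
    c=imaging.calibration(n);print(n,c)
    p,d=imaging.grab_frame(n);np.savez(f'{n}0.npz',p=p,d=d)
    cv2.imwrite(f'pics/{n}0.png',p[:,:,::-1])
E
```

```text
{'time': 0.0, 'joint_positions': array([-1.41242605e+00,  1.31116917e-01,  1.48928002e+00,  1.83147288e-05,
        1.52295273e+00, -8.53891435e-02]), 'qvel': array([ 0.00154371,  0.00205439, -0.00082568,  0.00224082,  0.00092255,
        0.0007164 ]), 'tau': array([-1.27796618e-03, -5.59857130e+01, -4.91752195e+01,  7.68499472e-02,
        3.57962621e-02, -1.35132364e-04]), 'position': array([ 0.14476129, -0.58172254,  0.22561343]), 'eef_rot': array([-3.13984360e+00, -1.68073464e-04,  2.43758383e-01]), 'ft_force': array([ 0.01334313,  0.11649138, -0.26589087]), 'moment': array([-0.01018503, -0.03186067,  0.00914424]), 'finger_gap': 0.9988902043753588}
scene {'intrinsics': array([[521.05045679,   0.        , 329.90231502],
       [  0.        , 521.05045679, 233.44596501],
       [  0.        ,   0.        ,   1.        ]]), 'distortion': array([0.00837929, 0.        , 0.        , 0.        , 0.        ]), 'origin': array([1.03433405, 0.0241193 , 0.87856149]), 'orientation': array([-2.58202217,  0.0111745 ,  1.63237183])}
top {'intrinsics': array([[569.28984818,   0.        , 310.68793539],
       [  0.        , 569.28984818, 239.20954247],
       [  0.        ,   0.        ,   1.        ]]), 'distortion': array([-0.02809065,  0.        ,  0.        ,  0.        ,  0.        ]), 'origin': array([ 0.46539153, -0.02009865,  1.2448815 ]), 'orientation': array([-3.07071294,  0.01442586, -1.58540737])}
```

View pics/top0.png

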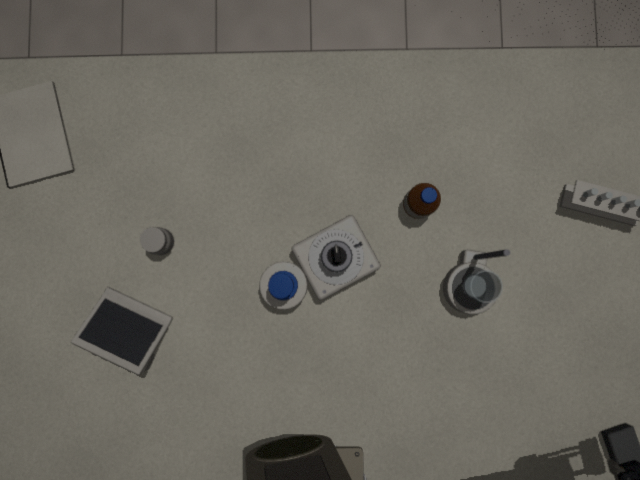

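View pics/scene0.png

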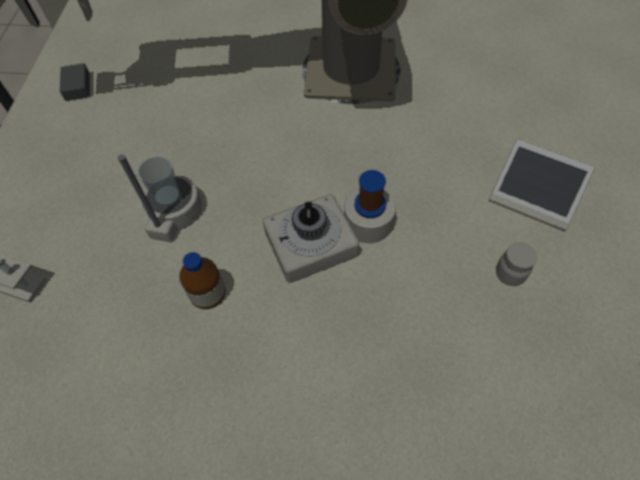

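The unit sits at about (337,257) in the top view, with the tab near (358,244) and the amber cylinder at (284,285). Next I'll zoom in and measure.

```bash
cat >> h.py <<'E'
from scipy.spatial.transform import Rotation as R
def cast(n,uv,z):
    c=imaging.calibration(n);uv=np.array(uv,float).reshape(-1,1,2)
    x=cv2.undistortPoints(uv,c['intrinsics'],c['distortion']).reshape(-1,2)
    M=R.from_euler('xyz',c['orientation']).as_matrix()
    d=np.c_[x,np.ones(len(x))]@M.T;o=c['origin']
    return o+d*((z-o[2])/d[:,2])[:,None]
def proj(n,P):
    c=imaging.calibration(n);M=R.from_euler('xyz',c['orientation']).as_matrix()
    r=cv2.Rodrigues(M.T)[0];return cv2.projectPoints(np.array(P,float).reshape(-1,1,3),r,-M.T@c['origin'],c['intrinsics'],c['distortion'])[0].reshape(-1,2)
def crop(n,p,c,r,k,f):
    u,v=c;a=p[v-r:v+r,u-r:u+r];cv2.imwrite(f,cv2.resize(a,None,fx=k,fy=k,interpolation=cv2.INTER_CUBIC)[:,:,::-1])
E
python3 - <<'E'
from h import *
t=np.load('top0.npz')['p'];s=np.load('scene0.npz')['p']
crop('top',t,(337,257),30,10,'pics/tc.png');crop('scene',s,(310,230),40,7,'pics/sc.png')
for n,uv in(('top',(337,257)),('scene',(310,212))):print(cast(n,uv,.128)) 
E
```

```text
[[ 0.50913605 -0.056246    0.128     ]]
[[ 0.5234011  -0.05059561  0.128     ]]
```

View pics/tc.png

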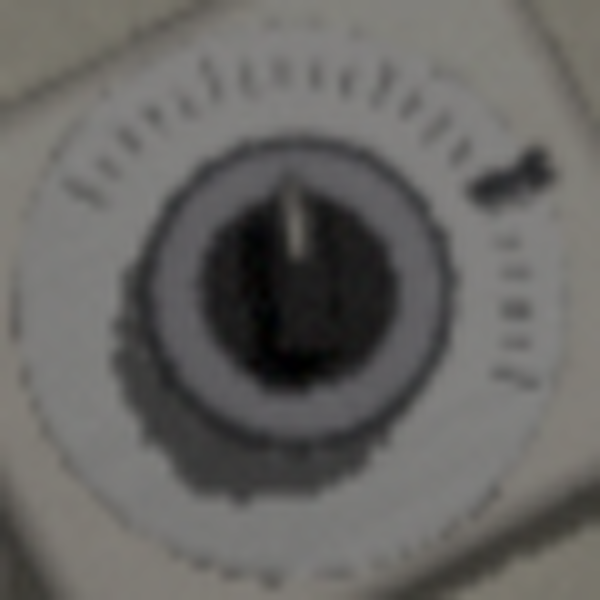

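View pics/sc.png

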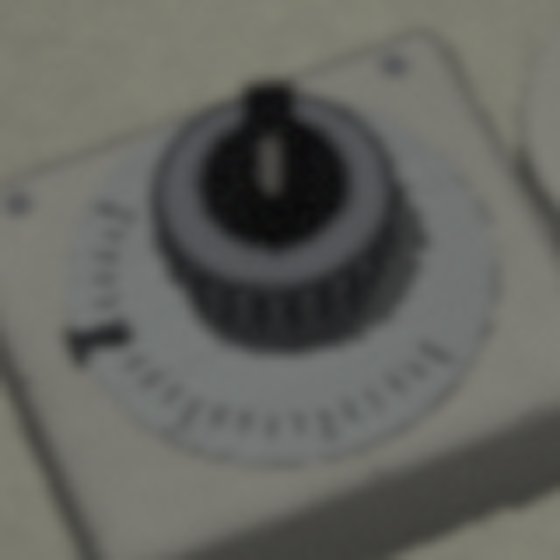

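```bash
python3 - <<'E'
from h import *
def T(x,y):return ((x+.5)/10-.5+307,(y+.5)/10-.5+227)
def S(x,y):return ((x+.5)/7-.5+270,(y+.5)/7-.5+190)
t=np.load('top0.npz')['p'];
# plate / ring colour stats
print('ring',cast('top',[T(299,290)],.098),'plate',cast('top',[T(291,300)],.058))
print('plate scene',cast('scene',[S((68+497)/2,(95+467)/2)],.058), 'ring scene',cast('scene',[S(274,192)],.098))
l=cast('top',[T(297,255),T(290,185)],.128);b=cast('top',[T(475,190),T(545,170)],.062)
c=cast('top',[T(299,290)],.098)[0]
print('line',l,'tab',b)
a=lambda v:np.degrees(np.arctan2(v[1],v[0]))
print(a(l[1]-l[0]),'tab',a(b.mean(0)-c),a(b[1]-b[0]))
l=cast('scene',[S(268,190),S(270,137)],.128);b=cast('scene',[S(125,335),S(80,347)],.062)
print('S line',l,a(l[1]-l[0]),b)
am=[cast('top',[(284,285)],.14), cast('scene',[(372,181)],.14)];print(am, a(am[0][0]-c))
E
```

```text
ring [[ 0.5132497  -0.05616155  0.098     ]] plate [[ 0.51285892 -0.05571553  0.058     ]]
plate scene [[ 0.5157075  -0.05442005  0.058     ]] ring scene [[ 0.51399842 -0.05500629  0.098     ]]
line [[ 0.51887596 -0.05494787  0.128     ]
 [ 0.53265908 -0.05381778  0.128     ]] tab [[ 0.53499568 -0.09424673  0.062     ]
 [ 0.53893608 -0.10887836  0.062     ]]
4.687267197940725 tab -62.41872281322774 -74.9274430389397
S line [[ 0.53348232 -0.05350122  0.128     ]
 [ 0.51753241 -0.05434203  0.128     ]] -176.9823794044384 [[ 0.53728895 -0.09407247  0.062     ]
 [ 0.54162178 -0.10550018  0.062     ]]
[array([[0.45598501, 0.04767576, 0.14      ]]), array([[0.45887192, 0.05557401, 0.14      ]])] 118.87606478197671
```

Emit:
carry_out(
  targets=[1,0,0,-0.05,0,0,0,1,0,0,-0.05,0,0,0,1,0.035,-0.03,0,0,0,0,1,0.035,-0.03,0,0,0,0,1,0.035,-0.03,0,0,0,0,1,0.035,-0.03,0,0,0,0,1,0.035,-0.03,0,0,0,0,1,0.035,-0.03,0,0,0,0,1,0.035,-0.03,0,0,0,0,1,0.035,-0.03,0,0,0,0,1,0.035,-0.03,0,0,0,0,1,0.035,-0.03,0,0,0,0],
  grip_force=20,
)

```text
time: 1.3
position: [0.417, -0.195, 0.3256]
eef_rot: [-3.129, -0.0, 0.233]
ft_force: [0.8, -1.0, -0.6]
finger_gap: 1.002
```

Emit:
carry_out(
  targets=[1,0.032,-0.028,0,0,0,0,1,0.032,-0.028,0,0,0,0,1,0.032,-0.028,0,0,0,0,1,0.032,-0.028,0,0,0,0,1,0,0,0,0,0,-8.5,1,0,0,0,0,0,-8.5,1,0,0,0,0,0,-8.5,1,0,0,0,0,0,-8.5,1,0,0,0,0,0,-8.5,1,0,0,0,0,0,-8.5,1,0,0,0,0,0,-8.5,1,0,0,0,0,0,-8.5],
)

```text
time: 2.5
position: [0.5188, -0.0409, 0.3203]
eef_rot: [-3.127, -0.014, 1.438]
ft_force: [-0.7, 0.2, -0.1]
finger_gap: 1.0
```

Emit:
carry_out(
  targets=[1,0,0,0,0,0,-8.5,1,0,0,0,0,0,-8.5,1,0,0,0,0,0,-8.5,1,0,0,0,0,0,-8.5,1,0,0,0,0,0,-8.5,1,0,0,0,0,0,-8.5,1,0,0,0,0,0,-8.5,1,0,0,0,0,0,-8.5,1,0,0,0,0,0,-8.5,1,0,0,0,0,0,-8.5,1,0,0,0,0,0,-8.5,1,0,0,0,0,0,0],
)

```text
time: 3.7
position: [0.5159, -0.0403, 0.3138]
eef_rot: [3.125, -0.025, 3.091]
ft_force: [1.6, -0.3, 0.2]
finger_gap: 0.998
```

```bash
python3 - <<'E'
from h import *
print(sensors.get_state())
E
```

```text
{'time': 3.7, 'joint_positions': array([-0.18625526, -0.08792889,  1.55274775,  0.01294923,  1.7037198 ,
       -1.705063  ]), 'qvel': array([ 5.39422427e-05,  2.99494786e-03,  3.77572712e-03, -1.12263145e-04,
        2.65500984e-03,  1.14932554e-01]), 'tau': array([-2.04955693e-03, -4.51118982e+01, -4.96797502e+01,  5.42010181e-02,
        2.60255663e-01, -2.68125594e+00]), 'position': array([ 0.51590289, -0.04029   ,  0.31376553]), 'eef_rot': array([ 3.12522132, -0.02496824,  3.09135174]), 'ft_force': array([ 1.552187  , -0.25191129,  0.17313049]), 'moment': array([ 0.08114186, -0.14838124, -0.03247665]), 'finger_gap': 0.9978995891551914}
```

```bash
cat >> h.py <<'E'
def plan(x,y,z,yawdeg):
    s=sensors.get_state();M=R.from_euler('xyz',s['eef_rot'])
    G=R.from_euler('xyz',[np.pi,0,np.radians(yawdeg)])
    d=M.inv().apply(np.array([x,y,z])-s['position']);w=np.degrees((M.inv()*G).as_rotvec())
    print('t',s['time'],'pos',s['position'].round(4),'rpy',np.degrees(s['eef_rot']).round(2),'F',s['ft_force'].round(2),'M',s['moment'].round(3),'tau6',s['tau'][5].round(3),'q6',s['joint_positions'][5].round(3),'gap',round(s['finger_gap'],4))
    print('shift',d.round(4),'rot',w.round(2))
E
python3 -c "
from h import *
plan(.5138,-.0554,.2,184.7)"
```

```text
t 3.7 pos [ 0.5159 -0.0403  0.3138] rpy [179.06  -1.43 177.12] F [ 1.55 -0.25  0.17] M [ 0.081 -0.148 -0.032] tau6 -2.681 q6 -1.705 gap 0.9979
shift [-0.0015 -0.0171  0.1135] rot [ 1.03 -1.37 -7.59]
```

Emit:
carry_out(
  targets=[0.5,0,-0.016,0,1,-1.4,-7.6,0.5,0,0,0.05,0,0,0,0.5,0,0,0.05,0,0,0,0.5,0,0,0,0,0,0],
)

```text
time: 4.1
position: [0.5158, -0.0569, 0.2126]
eef_rot: [-3.141, 0.004, -3.072]
ft_force: [0.1, 0.0, -1.4]
finger_gap: 0.702
```

```bash
python3 -c "
from h import *
plan(.5138,-.0554,.115,184.7)"
```

```text
t 4.1 pos [ 0.5158 -0.0569  0.2126] rpy [-179.95    0.23 -176.01] F [ 0.06  0.03 -1.38] M [ 0.078 -0.071  0.037] tau6 -0.218 q6 -1.849 gap 0.7025
shift [0.0022 0.0017 0.0976] rot [-0.06  0.23 -0.71]
```

Emit:
carry_out(
  targets=[0.5,0.002,0.0015,0.04,0,0.2,-0.7,0.5,0,0,0.04,0,0,0,0.5,0,0,0.01,0,0,0,0.5,0,0,0,0,0,0],
)

```text
time: 4.5
position: [0.5173, -0.0562, 0.1283]
eef_rot: [-3.139, 0.006, -3.071]
ft_force: [0.2, 0.9, 1.4]
finger_gap: 0.498
```

```bash
python3 -c "
from h import *
plan(.5138,-.0554,.115,184.7)
for n in('top','scene'):
    p,d=imaging.grab_frame(n); crop(n,p,(337,257) if n=='top' else (310,200),50,6,f'pics/{n}1.png')"
```

```text
t 4.5 pos [ 0.5173 -0.0562  0.1283] rpy [-179.86    0.35 -175.96] F [0.24 0.87 1.4 ] M [ 0.051 -0.168  0.004] tau6 -0.012 q6 -1.847 gap 0.4976
shift [0.0035 0.001  0.0133] rot [-0.14  0.35 -0.66]
```

View pics/scene1.png

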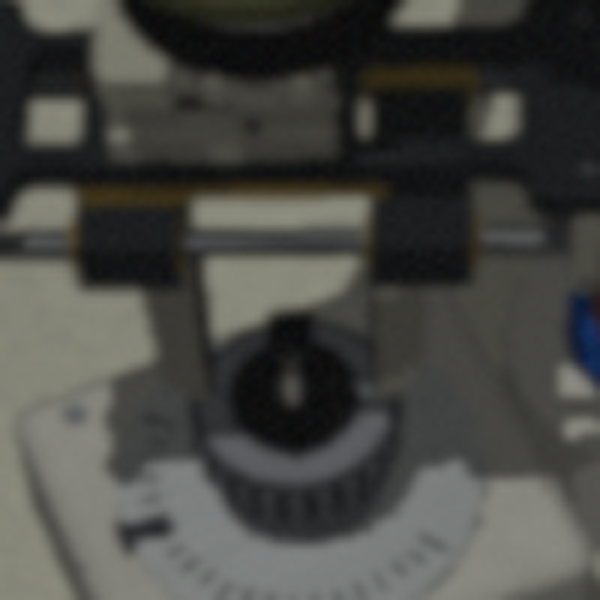

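The fingers, at columns 205 and 375, straddle the knob at 292, so they are centred on it. Next I lower and grip.

Emit:
carry_out(
  targets=[0.5,0.0035,0.001,0.012,0,0.3,-0.6,0.5,0,0,0.001,0,0,0,0,0,0,0,0,0,0,0,0,0,0,0,0,0,0,0,0,0,0,0,0,0,0,0,0,0,0,0,0,0,0,0,0,0,0,0,0,0,0,0,0],
  grip_force=12,
)

```text
invalid input at $.targets: expected a multiple of 7 numbers
```

```bash
python3 -c "
from h import *
plan(.5138,-.0554,.115,184.7)"
```

```text
t 4.6 pos [ 0.5185 -0.0564  0.1301] rpy [-179.81    0.53 -175.92] F [0.14 0.6  0.49] M [ 0.023 -0.116  0.013] tau6 0.089 q6 -1.848 gap 0.5043
shift [0.0048 0.0014 0.0151] rot [-0.2   0.53 -0.62]
```

Emit:
carry_out(
  targets=[0.5,0.004,0.001,0.014,0,0.4,-0.6,0.5,0,0,0,0,0,0],
  grip_force=12,
)

```text
time: 4.8
position: [0.5171, -0.0563, 0.1197]
eef_rot: [-3.136, 0.008, -3.06]
ft_force: [-1.0, -0.2, -0.2]
finger_gap: 0.497
```

```bash
python3 -c "
from h import *
plan(.5138,-.0554,.115,184.7)"
```

```text
t 4.8 pos [ 0.5171 -0.0563  0.1197] rpy [-179.7     0.45 -175.31] F [-0.97 -0.21 -0.19] M [ 0.059 -0.177  0.001] tau6 -0.119 q6 -1.857 gap 0.4968
shift [0.0033 0.0012 0.0047] rot [-0.3   0.45 -0.01]
```

Emit:
carry_out(
  targets=[0.5,0.004,0.001,0.006,0,0.4,0,0.3,0,0,0,0,0,0,0,0,0,0,0,0,0,0,0,0,0,0,0,0,0,0,0,0,0,0,0,0,0,0,0,0,0,0,0,0,0,0,0,0,0],
  grip_force=12,
)

```text
time: 5.5
position: [0.5143, -0.057, 0.1158]
eef_rot: [-3.133, 0.004, -3.06]
ft_force: [1.0, 2.2, -0.0]
finger_gap: 0.148
```

```bash
python3 -c "
from h import *
plan(.5138,-.0554,.115,184.7)"
```

```text
t 5.5 pos [ 0.5143 -0.057   0.1158] rpy [-179.52    0.22 -175.35] F [ 1.    2.16 -0.04] M [ 0.674 -0.203  0.09 ] tau6 0.048 q6 -1.855 gap 0.1485
shift [0.0004 0.0017 0.0008] rot [-0.48  0.22 -0.05]
```

Emit:
carry_out(
  targets=[0,0,0.0008,0,0,0,7,0,0,0,0,0,0,7,0,0,0,0,0,0,7,0,0,0,0,0,0,7,0,0,0,0,0,0,7,0,0,0,0,0,0,7,0,0,0,0,0,0,7,0,0,0,0,0,0,7],
)

```text
time: 6.3
position: [0.5138, -0.0581, 0.1157]
eef_rot: [-3.138, 0.011, 2.208]
ft_force: [-0.9, -1.9, 0.0]
finger_gap: 0.151
```

```bash
python3 -c "
from h import *
plan(.5138,-.0554,.115,117.6)"
```

```text
t 6.3 pos [ 0.5138 -0.0581  0.1157] rpy [-179.79    0.61  126.53] F [-0.87 -1.86  0.02] M [-0.156  0.051  0.081] tau6 -2.582 q6 -0.84 gap 0.1511
shift [0.0022 0.0016 0.0007] rot [-0.16  0.62  8.93]
```

Emit:
carry_out(
  targets=[0,0,0,0,0,0,7,0,0,0,0,0,0,1.5,0,0,0,0,0,0,0],
)

```text
time: 6.6
position: [0.5137, -0.0582, 0.1158]
eef_rot: [-3.139, 0.011, 2.05]
ft_force: [0.7, -1.3, -0.8]
finger_gap: 0.15
```

```bash
python3 -c "
from h import *
plan(.5138,-.0554,.115,117.6)
p,d=imaging.grab_frame('scene'); crop('scene',p,(310,200),50,6,f'pics/scene2.png')"
```

```text
t 6.6 pos [ 0.5137 -0.0582  0.1158] rpy [-179.86    0.63  117.43] F [ 0.66 -1.33 -0.77] M [-0.093 -0.14   0.018] tau6 0.666 q6 -0.681 gap 0.1499
shift [0.0025 0.0014 0.0007] rot [-0.14  0.63 -0.17]
```

View pics/scene2.png

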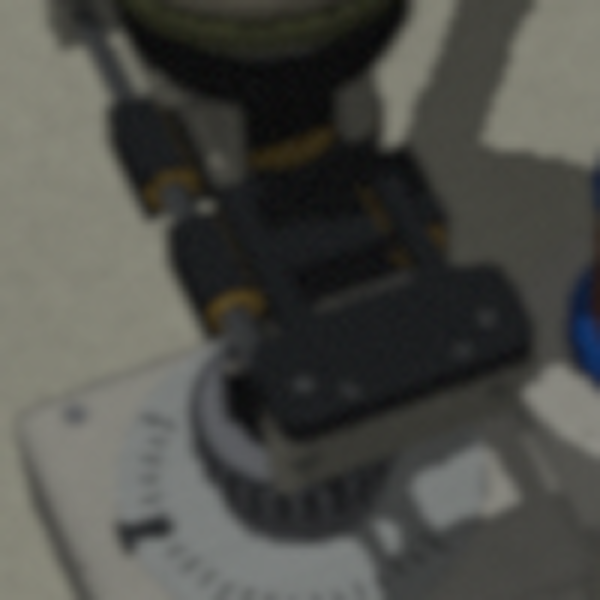

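Emit:
carry_out(
  targets=[0.5,0,0,0,0,0,0,0.6,0,0,0,0,0,0,0.8,0,0,0,0,0,0,1,0,0,-0.03,0,0,0,1,0,0,-0.05,0,0,0,1,0,0,-0.05,0,0,0,1,-0.05,0,0,0,0,0,1,-0.05,0,0,0,0,0,1,-0.05,0,0,0,0,0,1,0,0,0,0,0,0],
)

```text
time: 7.65
position: [0.5843, -0.1904, 0.252]
eef_rot: [-3.139, 0.011, 2.061]
ft_force: [-1.1, 0.4, 0.0]
finger_gap: 0.955
```

```bash
python3 -c "
from h import *
plan(.5138,-.0554,.115,117.6)
for n in('top','scene'):
    p,d=imaging.grab_frame(n); cv2.imwrite(f'pics/{n}f2.png',p[:,:,::-1]);crop(n,p,(337,257) if n=='top' else (310,230),30 if n=='top' else 40,10 if n=='top' else 7,f'pics/{n}3.png')"
```

```text
t 7.65 pos [ 0.5843 -0.1904  0.252 ] rpy [-179.88    0.63  118.1 ] F [-1.08  0.4   0.04] M [-0.004 -0.111 -0.016] tau6 -0.775 q6 -0.884 gap 0.9548
shift [0.1538 0.0016 0.1354] rot [-0.12  0.63  0.5 ]
```

View pics/top3.png

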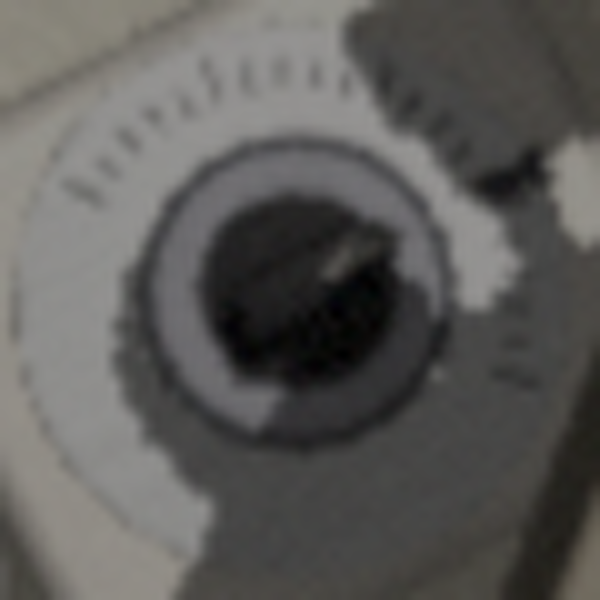

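View pics/scene3.png

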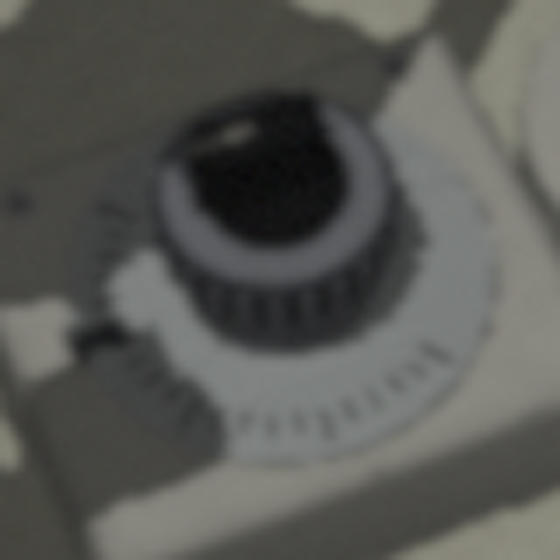

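```bash
python3 - <<'E'
from h import *
def T(x,y):return ((x+.5)/10-.5+307,(y+.5)/10-.5+227)
def S(x,y):return ((x+.5)/7-.5+270,(y+.5)/7-.5+190)
a=lambda v:np.degrees(np.arctan2(v[1],v[0])).round(1)
l=cast('top',[T(328,276),T(378,239)],.128);print(l,a(l[1]-l[0]),a(l[1]-cast('top',[T(299,290)],.098)[0]))
l=cast('scene',[S(252,128),S(195,152)],.128);print(l,a(l[1]-l[0]),a(l[1]-cast('scene',[S(274,192)],.098)[0]))
# expected tips
for an in(-55,-62.4,-70):
    P=np.array([.5138,-.0554,.128])+.02*np.array([np.cos(np.radians(an)),np.sin(np.radians(an)),0])
    print(an,(proj('top',P)[0]-[306.5,226.5])*10,(proj('scene',P)[0]-[269.5,189.5])*7)
E
```

```text
[[ 0.51465881 -0.06095404  0.128     ]
 [ 0.5217746  -0.07089397  0.128     ]] -54.4 -59.9
[[ 0.51504177 -0.05908009  0.128     ]
 [ 0.52307935 -0.07267134  0.128     ]] -59.4 -62.8
-55 [382.69646931 221.64041242] [198.21571801 159.90063531]
-62.4 [389.74210433 232.75477312] [193.70003688 152.37502013]
-70 [395.42835093 245.0128579 ] [190.36015276 144.19420948]
```

```bash
python3 - <<'E'
from h import *
a=[]
for n,c in(('top',(337,256)),('scene',(307,214))):
    p,d=imaging.grab_frame(n);r=14;q=p[c[1]-r:c[1]+r,c[0]-r:c[0]+r].astype(float)
    q=np.clip(q*2.5,0,255).astype(np.uint8);a.append(cv2.resize(q,(390,390),interpolation=cv2.INTER_CUBIC))
    np.save(n+'3.npy',p)
cv2.imwrite('pics/z3.png',np.hstack(a)[:,:,::-1])
E
```

```text
(no output)
```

View pics/z3.png

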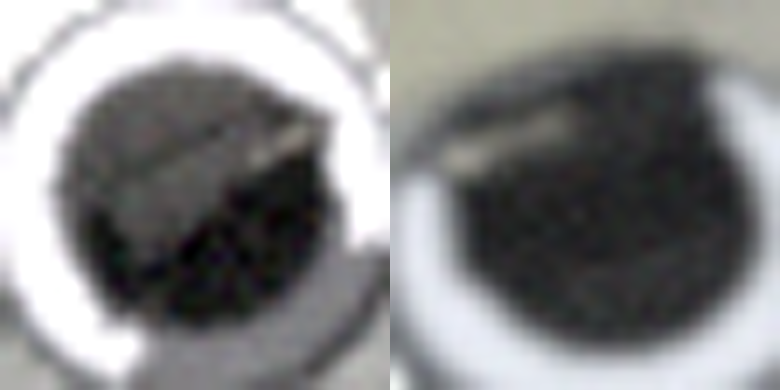

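Emit:
carry_out(
  targets=[1,0.05,0,0,0,0,0,1,0.05,0,0,0,0,0,1,0.05,0,0,0,0,0,1,0,0,0,0,0,-8,1,0,0,0,0,0,-8,1,0,0,0,0,0,-8,1,0,0,0,0,0,-8,1,0,0,0.04,0,0,0,1,0,0,0,0,0,0],
  grip_force=40,
)

```text
time: 8.75
position: [0.5041, -0.0378, 0.2123]
eef_rot: [-3.14, 0.011, 2.662]
ft_force: [-1.4, 0.4, -1.1]
finger_gap: 1.0
```

```bash
python3 -c "
from h import *
plan(.5138,-.0568,.15,150)"
```

```text
t 8.75 pos [ 0.5041 -0.0378  0.2123] rpy [-179.91    0.63  152.51] F [-1.36  0.37 -1.14] M [ 0.011 -0.13   0.018] tau6 -0.217 q6 -1.263 gap 1.0004
shift [-0.0167 -0.0123  0.0625] rot [-0.08  0.63  2.51]
```

Emit:
carry_out(
  targets=[1,-0.0165,-0.0125,0,0,0.6,2.5,1,0,0,0,0,0,0,1,0,0,0.03,0,0,0,1,0,0,0.03,0,0,0,1,0,0,0,0,0,0],
)

```text
time: 9.25
position: [0.5145, -0.0525, 0.1605]
eef_rot: [3.139, 0.009, 2.622]
ft_force: [0.2, -0.5, 0.1]
finger_gap: 0.997
```

```bash
python3 -c "
from h import *
plan(.5138,-.0568,.081,150)
p,d=imaging.grab_frame('scene'); crop('scene',p,(310,200),50,6,f'pics/scene4.png')"
```

```text
t 9.25 pos [ 0.5145 -0.0525  0.1605] rpy [179.82   0.52 150.21] F [ 0.15 -0.52  0.14] M [ 0.05  -0.081  0.006] tau6 -0.008 q6 -1.252 gap 0.997
shift [-0.0008 -0.0043  0.0795] rot [0.18 0.52 0.21]
```

View pics/scene4.png

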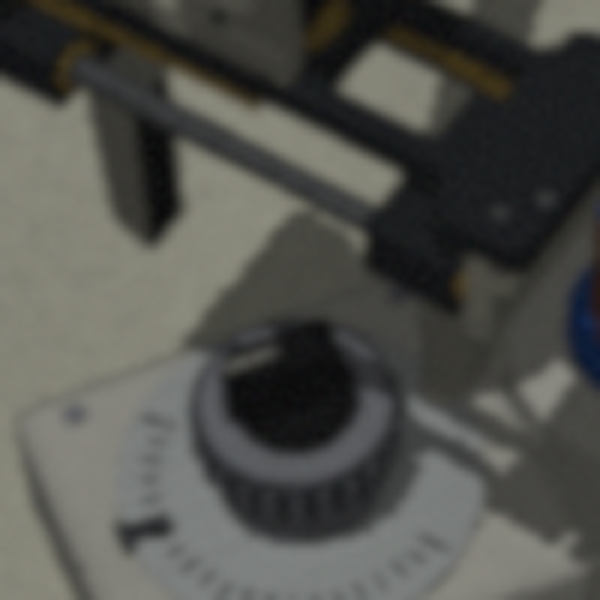

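The open jaws straddle the knob, with fingertips near columns 150 and 480 and the knob at 290. Next I go down.

Emit:
carry_out(
  targets=[1,-0.001,-0.0043,0,0,0.5,0,1,0,0,0.03,0,0,0,1,0,0,0.02,0,0,0,1,0,0,0,0,0,0],
)

```text
time: 9.7
position: [0.5199, -0.0575, 0.1228]
eef_rot: [3.133, 0.015, 2.624]
ft_force: [-0.7, 0.4, 0.0]
finger_gap: 0.999
```

```bash
python3 -c "
from h import *
plan(.5138,-.0568,.081,150)
p,d=imaging.grab_frame('scene'); crop('scene',p,(310,200),50,6,f'pics/scene5.png')"
```

```text
t 9.7 pos [ 0.5199 -0.0575  0.1228] rpy [179.52   0.85 150.34] F [-0.66  0.39  0.04] M [-0.069 -0.16  -0.02 ] tau6 0.004 q6 -1.265 gap 0.9994
shift [ 0.0063 -0.0028  0.0417] rot [0.49 0.85 0.34]
```

View pics/scene5.png

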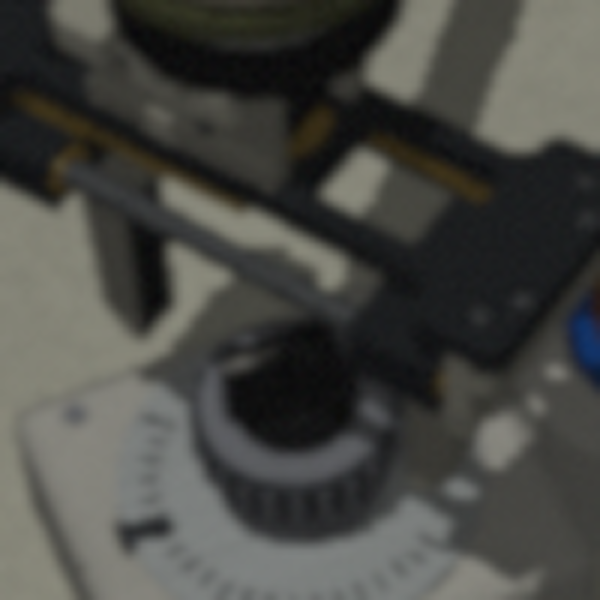

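Emit:
carry_out(
  targets=[1,0.006,-0.003,0.01,0.4,0.8,0.3,1,0,0,0,0,0,0],
)

```text
time: 9.95
position: [0.5156, -0.0578, 0.1174]
eef_rot: [3.139, 0.006, 2.618]
ft_force: [-0.5, 1.4, -0.2]
finger_gap: 1.0
```

```bash
python3 -c "
from h import *
plan(.5138,-.0568,.081,150)"
```

```text
t 9.95 pos [ 0.5156 -0.0578  0.1174] rpy [179.84   0.32 150.02] F [-0.52  1.4  -0.2 ] M [ 0.032 -0.13  -0.011] tau6 0.077 q6 -1.259 gap 1.0001
shift [ 0.0023 -0.0002  0.0364] rot [0.16 0.32 0.02]
```

Emit:
carry_out(
  targets=[1,0.003,0,0.015,0.1,0.3,0,1,0.001,0,0.015,0,0.2,0,1,0,0,0,0,0,0],
)

```text
time: 10.25
position: [0.5133, -0.0559, 0.0871]
eef_rot: [3.14, -0.001, 2.618]
ft_force: [0.3, -0.5, -0.7]
finger_gap: 0.996
```

```bash
python3 -c "
from h import *
plan(.5138,-.0568,.081,150)"
```

```text
t 10.25 pos [ 0.5133 -0.0559  0.0871] rpy [ 1.7988e+02 -4.0000e-02  1.5002e+02] F [ 0.28 -0.49 -0.67] M [ 0.027 -0.119  0.044] tau6 -0.002 q6 -1.257 gap 0.9964
shift [-0.0009 -0.0006  0.0061] rot [ 0.12 -0.04  0.02]
```

Emit:
carry_out(
  targets=[1,-0.001,-0.0005,0.006,0,0,0,1,0,0,0,0,0,0,0.75,0,0,0,0,0,0,0.6,0,0,0,0,0,0,0.6,0,0,0,0,0,0,0.6,0,0,0,0,0,0],
  grip_force=35,
)

```text
time: 10.85
position: [0.5138, -0.0568, 0.0803]
eef_rot: [3.14, -0.002, 2.618]
ft_force: [0.7, -0.3, 0.7]
finger_gap: 0.704
```

```bash
python3 -c "
from h import *
plan(.5138,-.0568,.081,150)"
```

```text
t 10.85 pos [ 0.5138 -0.0568  0.0803] rpy [ 1.7990e+02 -9.0000e-02  1.5002e+02] F [ 0.66 -0.29  0.71] M [-0.002 -0.144  0.068] tau6 0.0 q6 -1.259 gap 0.7045
shift [ 0.      0.     -0.0007] rot [ 0.1  -0.09  0.02]
```

Emit:
carry_out(
  targets=[0.4,0,0,0,0,0,0,0.4,0,0,0,0,0,0,0.4,0,0,0,0,0,0],
  grip_force=35,
)

```text
time: 11.15
position: [0.5136, -0.0574, 0.0804]
eef_rot: [3.141, -0.001, 2.618]
ft_force: [-0.1, -1.0, -1.0]
finger_gap: 0.676
```

```bash
python3 -c "
from h import *
plan(.5138,-.0568,.081,150)"
```

```text
t 11.15 pos [ 0.5136 -0.0574  0.0804] rpy [ 1.7995e+02 -8.0000e-02  1.5001e+02] F [-0.12 -0.97 -1.01] M [-0.121 -0.1    0.025] tau6 0.03 q6 -1.259 gap 0.676
shift [ 0.0001  0.0006 -0.0006] rot [ 0.05 -0.08  0.01]
```

Emit:
carry_out(
  targets=[0.4,0,0,0,0,0,3,0.4,0,0,0,0,0,3,0.4,0,0,0,0,0,0],
)

```text
time: 11.45
position: [0.5135, -0.0574, 0.0803]
eef_rot: [3.141, -0.002, 2.51]
ft_force: [-1.3, -0.4, 0.3]
finger_gap: 0.684
```

```bash
python3 -c "
from h import *
plan(.5138,-.0568,.081,144)"
```

```text
t 11.45 pos [ 0.5135 -0.0574  0.0803] rpy [ 1.7996e+02 -9.0000e-02  1.4383e+02] F [-1.25 -0.44  0.28] M [-0.122 -0.089  0.008] tau6 0.859 q6 -1.151 gap 0.6837
shift [ 0.0001  0.0006 -0.0007] rot [ 0.04 -0.09 -0.17]
```

Emit:
carry_out(
  targets=[0.4,0,0,0,0,0,3,0.4,0,0,0,0,0,3],
)

```text
time: 11.65
position: [0.5135, -0.0574, 0.0803]
eef_rot: [3.141, -0.002, 2.406]
ft_force: [-1.5, -2.1, -0.8]
finger_gap: 0.682
```

```bash
python3 -c "
from h import *
plan(.5138,-.0568,.081,138)"
```

```text
t 11.65 pos [ 0.5135 -0.0574  0.0803] rpy [ 1.7998e+02 -1.0000e-01  1.3788e+02] F [-1.52 -2.09 -0.84] M [-0.241 -0.107  0.041] tau6 -1.064 q6 -1.048 gap 0.6823
shift [ 0.0002  0.0007 -0.0007] rot [ 0.02 -0.1  -0.12]
```

Emit:
carry_out(
  targets=[0.4,0,0,0,0,0,3,0.4,0,0,0,0,0,3],
)

```text
time: 11.85
position: [0.5135, -0.0575, 0.0804]
eef_rot: [3.141, -0.002, 2.301]
ft_force: [-1.0, -1.2, -1.6]
finger_gap: 0.682
```

```bash
python3 -c "
from h import *
plan(.5138,-.0568,.081,132)"
```

```text
t 11.85 pos [ 0.5135 -0.0575  0.0804] rpy [ 1.7999e+02 -9.0000e-02  1.3183e+02] F [-0.98 -1.22 -1.63] M [-0.136 -0.07   0.016] tau6 -1.057 q6 -0.942 gap 0.6824
shift [ 0.0003  0.0007 -0.0006] rot [ 0.01 -0.09 -0.17]
```

Emit:
carry_out(
  targets=[0.4,0,0,0,0,0,3,0.4,0,0,0,0,0,3],
)

```text
time: 12.05
position: [0.5134, -0.0575, 0.0803]
eef_rot: [-3.142, -0.002, 2.195]
ft_force: [-1.2, -0.4, -1.1]
finger_gap: 0.683
```

```bash
python3 -c "
from h import *
plan(.5138,-.0568,.081,126)"
```

```text
t 12.05 pos [ 0.5134 -0.0575  0.0803] rpy [-1.8000e+02 -9.0000e-02  1.2578e+02] F [-1.23 -0.4  -1.07] M [-0.164 -0.14   0.025] tau6 -1.056 q6 -0.836 gap 0.6826
shift [ 0.0004  0.0007 -0.0007] rot [-0.   -0.09 -0.22]
```

Emit:
carry_out(
  targets=[0.4,0,0,0,0,0,3,0.4,0,0,0,0,0,3],
)

```text
time: 12.25
position: [0.5134, -0.0575, 0.0803]
eef_rot: [-3.141, -0.002, 2.09]
ft_force: [-1.3, -0.5, -0.3]
finger_gap: 0.683
```

```bash
python3 -c "
from h import *
plan(.5138,-.0568,.081,120)"
```

```text
t 12.25 pos [ 0.5134 -0.0575  0.0803] rpy [-1.7998e+02 -9.0000e-02  1.1973e+02] F [-1.31 -0.48 -0.26] M [-0.157 -0.062  0.018] tau6 -1.055 q6 -0.731 gap 0.683
shift [ 0.0004  0.0007 -0.0007] rot [-0.02 -0.09 -0.27]
```

Emit:
carry_out(
  targets=[0.4,0,0,0,0,0,3,0.4,0,0,0,0,0,3],
)

```text
time: 12.45
position: [0.5133, -0.0576, 0.0803]
eef_rot: [-3.141, -0.001, 1.984]
ft_force: [-0.7, -2.1, -0.8]
finger_gap: 0.683
```

```bash
python3 -c "
from h import *
plan(.5138,-.0568,.081,114)"
```

```text
t 12.45 pos [ 0.5133 -0.0576  0.0803] rpy [-1.7997e+02 -8.0000e-02  1.1368e+02] F [-0.68 -2.11 -0.79] M [-0.187 -0.076  0.1  ] tau6 -1.055 q6 -0.625 gap 0.6828
shift [ 0.0005  0.0007 -0.0007] rot [-0.03 -0.08 -0.32]
```

Emit:
carry_out(
  targets=[0.4,0,0,0,0,0,3],
)

```text
time: 12.55
position: [0.5133, -0.0576, 0.0804]
eef_rot: [-3.141, -0.001, 1.931]
ft_force: [-0.3, -1.6, -1.4]
finger_gap: 0.681
```

```bash
python3 -c "
from h import *
plan(.5138,-.0568,.081,111)"
```

```text
t 12.55 pos [ 0.5133 -0.0576  0.0804] rpy [-1.7996e+02 -8.0000e-02  1.1065e+02] F [-0.28 -1.55 -1.39] M [-0.212 -0.085 -0.003] tau6 -1.055 q6 -0.572 gap 0.6813
shift [ 0.0006  0.0007 -0.0006] rot [-0.04 -0.08 -0.35]
```

Still loose; that reading was noise.

Emit:
carry_out(
  targets=[0.4,0,0,0,0,0,3,0.4,0,0,0,0,0,3],
)

```text
time: 12.75
position: [0.5133, -0.0575, 0.0803]
eef_rot: [-3.141, -0.001, 1.826]
ft_force: [-1.0, -1.6, -0.7]
finger_gap: 0.685
```

```bash
python3 -c "
from h import *
plan(.5138,-.0568,.081,105)"
```

```text
t 12.75 pos [ 0.5133 -0.0575  0.0803] rpy [-1.7995e+02 -7.0000e-02  1.0463e+02] F [-1.02 -1.56 -0.72] M [-0.168 -0.192  0.501] tau6 -0.584 q6 -0.467 gap 0.6855
shift [ 0.0006  0.0007 -0.0007] rot [-0.04 -0.07 -0.37]
```

The ring has caught. I'll hold one row and take several readings.

Emit:
carry_out(
  targets=[0.4,0,0,0,0,0,0],
)

```text
time: 12.85
position: [0.5133, -0.0575, 0.0803]
eef_rot: [-3.141, -0.001, 1.827]
ft_force: [-1.5, -1.5, -0.5]
finger_gap: 0.681
```

```bash
python3 -c "
from h import *
plan(.5138,-.0568,.081,105)
m=[]
for i in range(6):
    imaging.grab_frame('top');s=sensors.get_state();m.append([s['moment'][2],s['tau'][5],np.degrees(s['eef_rot'][2])])
print(np.round(m,3))"
```

```text
t 12.85 pos [ 0.5133 -0.0575  0.0803] rpy [-1.7996e+02 -6.0000e-02  1.0468e+02] F [-1.52 -1.46 -0.45] M [-0.212 -0.12   0.317] tau6 1.25 q6 -0.468 gap 0.6807
shift [ 0.0006  0.0007 -0.0007] rot [-0.04 -0.06 -0.32]
[[  0.218   0.712 104.771]
 [  0.274   0.42  104.778]
 [  0.354   0.369 104.758]
 [  0.384   0.354 104.738]
 [  0.369   0.344 104.719]
 [  0.361   0.346 104.699]]
```

Emit:
carry_out(
  targets=[0.4,0,0,0,0,0,1.5,0.4,0,0,0,0,0,1.5],
)

```text
time: 13.35
position: [0.5133, -0.0575, 0.0803]
eef_rot: [-3.141, -0.001, 1.773]
ft_force: [-1.9, -1.1, -1.3]
finger_gap: 0.684
```

```bash
python3 -c "
from h import *
plan(.5138,-.0568,.081,105)
m=[]
for i in range(8):
    imaging.grab_frame('top');s=sensors.get_state();m.append([s['moment'][2],s['tau'][5],np.degrees(s['eef_rot'][2])])
print(np.round(m,3))"
```

```text
t 13.35 pos [ 0.5133 -0.0575  0.0803] rpy [-1.7995e+02 -6.0000e-02  1.0159e+02] F [-1.89 -1.07 -1.27] M [-0.213 -0.07   0.508] tau6 -0.164 q6 -0.414 gap 0.6843
shift [ 0.0006  0.0006 -0.0007] rot [-0.05 -0.06 -3.41]
[[ 3.58000e-01 -8.70000e-02  1.01482e+02]
 [ 4.40000e-01  8.32000e-01  1.01613e+02]
 [ 3.82000e-01  5.99000e-01  1.01674e+02]
 [ 3.36000e-01  4.54000e-01  1.01699e+02]
 [ 3.97000e-01  3.94000e-01  1.01705e+02]
 [ 3.62000e-01  3.74000e-01  1.01701e+02]
 [ 3.85000e-01  3.87000e-01  1.01700e+02]
 [ 4.14000e-01  4.02000e-01  1.01702e+02]]
```

Emit:
carry_out(
  targets=[0.4,0,0,0,0,0,1,0.4,0,0,0,0,0,1,0.4,0,0,0,0,0,1],
)

```text
time: 14.05
position: [0.5133, -0.0575, 0.0804]
eef_rot: [-3.141, -0.001, 1.719]
ft_force: [-1.8, -1.2, -0.7]
finger_gap: 0.681
```

```bash
python3 -c "
from h import *
plan(.5138,-.0568,.081,105)
m=[]
for i in range(10):
    imaging.grab_frame('top');s=sensors.get_state();m.append([s['moment'][2],s['tau'][5],np.degrees(s['eef_rot'][2])])
print(np.round(m,3))"
```

```text
t 14.05 pos [ 0.5133 -0.0575  0.0804] rpy [-1.7995e+02 -5.0000e-02  9.8510e+01] F [-1.79 -1.23 -0.68] M [-0.219 -0.16   0.555] tau6 0.134 q6 -0.36 gap 0.6807
shift [ 0.0007  0.0006 -0.0006] rot [-0.05 -0.06 -6.49]
[[ 0.442  0.134 98.442]
 [ 0.444  0.763 98.535]
 [ 0.429  0.591 98.579]
 [ 0.435  0.486 98.602]
 [ 0.421  0.442 98.606]
 [ 0.438  0.426 98.606]
 [ 0.434  0.43  98.606]
 [ 0.412  0.438 98.602]
 [ 0.484  0.445 98.605]
 [ 0.416  0.452 98.606]]
```

Moving torque is 0.555 N m and standstill about 0.43 N m, so the ring is at target. I'll release it.

Emit:
carry_out(
  targets=[0.8,0,0,0,0,0,0,1,0,0,0,0,0,0,1,0,0,0,0,0,0,1,0,0,0,0,0,0,1,0,0,0,0,0,0],
)

```text
time: 15.05
position: [0.5142, -0.057, 0.0809]
eef_rot: [3.14, -0.002, 1.72]
ft_force: [0.1, 0.1, -0.5]
finger_gap: 0.993
```

```bash
python3 -c "
from h import *
plan(.5135,-.0575,.2,98.6)"
```

```text
t 15.05 pos [ 0.5142 -0.057   0.0809] rpy [ 1.7994e+02 -1.1000e-01  9.8530e+01] F [ 0.14  0.05 -0.46] M [-0.034 -0.064  0.037] tau6 0.001 q6 -0.361 gap 0.9933
shift [-0.0002 -0.0006 -0.1191] rot [ 0.06 -0.11 -0.07]
```

Emit:
carry_out(
  targets=[1,0,0,-0.03,0,0,0,1,0,0,-0.03,0,0,0,1,0,0,-0.05,0,0,0,1,0,0,-0.05,0,0,0,1,0,0,-0.05,0,0,0,1,-0.05,0.03,0,0,0,0,1,-0.05,0.03,0,0,0,0,1,-0.05,0,0,0,0,0,1,-0.05,0,0,0,0,0,1,-0.05,0,0,0,0,0,1,0,0,0,0,0,0,1,0,0,0,0,0,0],
)

```text
time: 16.25
position: [0.6019, -0.2868, 0.2959]
eef_rot: [3.137, -0.001, 1.723]
ft_force: [-0.1, 0.2, -0.5]
finger_gap: 0.997
```

```bash
python3 - <<'E'
from h import *
plan(.5,0,.3,98)
a=[]
for n,c in(('top',(337,256)),('scene',(307,218))):
    p,d=imaging.grab_frame(n);cv2.imwrite(f'pics/{n}9.png',p[:,:,::-1]);r=28;q=p[c[1]-r:c[1]+r,c[0]-r:c[0]+r].astype(float)
    q=np.clip(q*1.8,0,255).astype(np.uint8);a.append(cv2.resize(q,(400,400),interpolation=cv2.INTER_CUBIC))
cv2.imwrite('pics/z9.png',np.hstack(a)[:,:,::-1])
E
```

```text
t 16.25 pos [ 0.6019 -0.2868  0.2959] rpy [ 1.7973e+02 -7.0000e-02  9.8750e+01] F [-0.11  0.2  -0.5 ] M [-0.037 -0.122  0.004] tau6 -0.113 q6 -0.676 gap 0.997
shift [ 0.299 -0.057 -0.004] rot [ 0.27 -0.08  0.75]
```

View pics/z9.png

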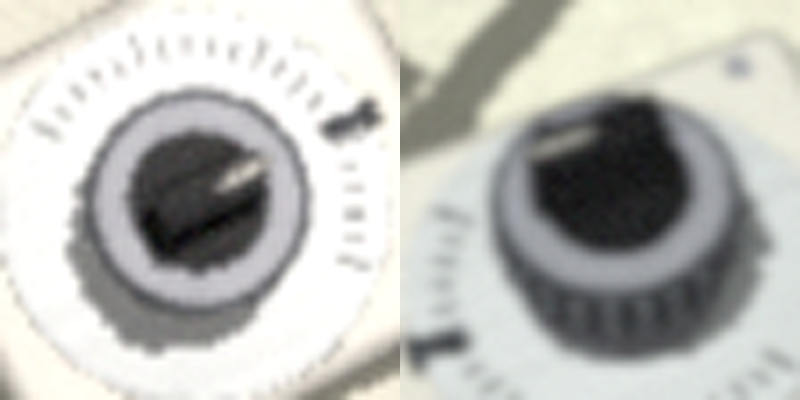

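View pics/scene9.png

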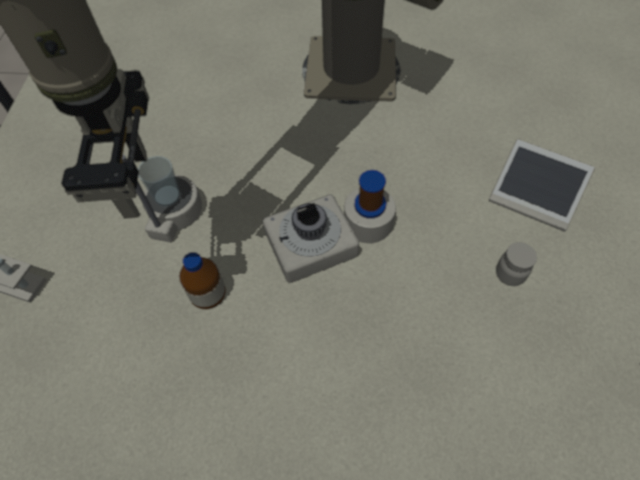

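Unobstructed, the white line runs (215,190)→(268,162) in the top crop, about −62°, in line with the tab near (350,123). The beaker, bottle and jar look unmoved and the gripper touches nothing.

```bash
python3 -c "
from rig import ticket
print(ticket.job_done())"
```

```text
the job is handed in; nothing more can be done
None
```

I set the knob to the tab, tightened the lock ring, and handed the job in with the arm clear, after about 16 s of robot time.

- **Knob:** I turned it about 67° clockwise. In the last pictures the pointer lies at about −62° and the tab at about −62.4°. Halfway through, with the gripper's shadow on the knob, readings of the pointer ranged from −54° to −64°. Most were inside the ±7° tolerance but the lowest was not. The unshadowed final view agreed with the tab.
- **Lock ring:** It took hold after about 40–45° of turning, and I went on until it read 0.555 N m while moving. At standstill it read about 0.43 N m, which fits the stated standstill drop of up to 0.1 N m. I then opened the gripper and lifted it straight off.
- **Last checks:** The wrist force was near zero. By eye, the beaker, bottle and jar stand where they were in the first pictures. I did not measure their positions, and the ring's tightness rests on the torque readings alone.

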